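# Lay out the soldering place

## Robot

A 6-joint arm with a two-finger parallel gripper is mounted at the origin on the work surface. World frame = base frame: x ahead of the robot, y to its left, z up, the work surface at z = 0. Lengths are in mm, angles in rad, forces in N, time in s.
With the tool pointing down it reaches from about 400 to 925 mm from the base axis. Payload 12.5 kg.
Tool frame: the origin (TCP) lies on the mounting face of the last link; the fingertips stand 190 mm ahead of it and the grasp point (between the pads) lies 171 mm ahead of it (env.grasp_offset is the distance from the TCP to the grasp point, in mm); z points along the fingers, y is the direction in which the jaws open and shut (so a half turn about z gives the same grasp; the last joint's range is limited). The gripper opens to 95 mm and grips with 3 to 60 N. Pads are 20 mm wide; open, the fingers measure 119 mm over their backs; the gripper's body (75 mm by 180 mm) begins 59 mm behind the grasp point.
Start: joints at [-1.336, 0.491, 1.559, -0, 1.092, -0.106], TCP at [208.92, -589.048, 404.761] pointing down, gripper open.
Joint ranges: [-3.1, 3.1], [-0.84, 2.19], [0.05, 2.79], [-1.13, 4.28], [0.06, 2.93], [-2.69, 2.69]. Speed limits (rad/s): [2.22, 2.22, 2.79, 3.14, 3.14, 3.14].

## Interface

Orientations are given as [roll, pitch, yaw] about the fixed x, y, z axes, in that order (R = Rz(yaw) Ry(pitch) Rx(roll)).
In Python, from cell import env, viewer gives the robot as it stands.
- The arm moves only by the tool play_rows, never from a script. Its argument "increments" is a list of rows, each an object of numbers: "dx", "dy", "dz": the shift along the tool's x, y, z in mm; "rx", "ry", "rz": the turn, a rotation vector about the tool's x, y, z in units of 6 degrees (1.0 is 6 degrees). A call has 1 to 8 rows; each row is the pose to reach, as a shift and turn from the pose measured when the call began, along the tool's axes at that moment; what a row does not reach only later rows make up. A row lasts 1/12 s, in which the tool goes at most 41.7 mm and 7.16 degrees, less where a joint would pass 70% of its speed; a pose out of reach is approached as far as the arm can. A call with a gripper value outside its range is refused whole. "fingers" is the opening, from 0 (shut) to 1 (fully open), set as the call begins (left out, the last holds). The fingers move at their own pace and stop on an object; the grip force is fixed at half the most. Time passes only in rows, so rows that repeat a pose let the fingers close. It gives the time, the measured TCP pose, the force and the opening at its end, in the units of the state.
- env.state(): the state, without advancing time (a new reading comes with each control period).
- viewer.read_camera(name): name is "scene" or "top" or "wrist"; returns a dict with "image" (420x560x3 uint8, red, green, blue), "fx", "fy", "cx", "cy" (pixels), "rvec" (rotation vector, rad) and "tvec" (3), from world to camera coordinates, as OpenCV has them. Camera axes: x right, y down, z forward; pixel columns grow to the right and rows downward; lengths in mm; the calibration is good to about 2 mm. The wrist camera is an equidistant fisheye: a pixel r from the principal point sees the ray r / f radians off the axis. A picture is of the moment at which its call begins. There is no depth.
- env.job_done(): hands the job in, once; it reports no verdict.
The state is a dict: "t": time; "joints": joint angles; "qvel": joint speeds; "tau": joint torques, N m; "eef_pos": TCP position; "tcp_rot": TCP orientation; "ft_force": force on the tool from outside, world axes, zero at the start; "moment": the same for the moment, N m; "opening": opening from 0.0 (shut) to 1.0 (fully open).
Only numpy, scipy, OpenCV 4.12 (cv2) and the standard library are available. Lean on these libraries where they do the work, as an engineer would, in place of code of your own. Each camera call takes 0.05 s, during which the arm holds its last target.

## Task

Set out the soldering place on the row of three round pads, each thing upright and well centred on its pad: the flux jar on the end pad next to the soldering iron stand, the loupe on the end pad next to the board holder, and the solder reel lying flat on the middle pad, between them. Then put the tip tin, centred and lid up, on top of the solder reel. Leave the multimeter where it lies.

Things in the scene. Friction and masses are not known exactly. Their poses are not given: they have to be found in the camera images.
- pad_left: blue round rubber pad, the leftmost of the row of three as the robot sees it; 76 mm in diameter, 3 mm thick. Fixed to the bench. Origin at the centre of its underside, on the bench; z is up, +y roughly to the robot's left. Its neighbours' centres are 125 to 147 mm away.
- pad_mid: white round rubber pad, the middle one of the row of three as the robot sees it; 76 mm in diameter, 3 mm thick. Fixed to the bench. Origin at the centre of its underside, on the bench; z is up, +y roughly to the robot's left. Its neighbours' centres are 125 to 147 mm away.
- pad_right: green round rubber pad, the rightmost of the row of three as the robot sees it; 76 mm in diameter, 3 mm thick. Fixed to the bench. Origin at the centre of its underside, on the bench; z is up, +y roughly to the robot's left. Its neighbours' centres are 125 to 147 mm away.
- iron_stand: soldering iron stand: black base 170 x 90 x 24 mm with a yellow sponge and a blue-handled iron leaning in it, about 125 mm tall. It stands at one end of the row of pads, left or right, 325 to 350 mm from the white pad's centre. Fixed to the bench. Origin at the centre of its underside.
- board_holder: circuit board holder: two black rails and two blue posts 98 mm tall clamping a green board; 150 x 184 mm in plan. It stands at the other end of the row of pads from the iron stand, 325 to 350 mm from the white pad's centre. Fixed to the bench. Origin at the centre of its underside.
- solder_reel: red plastic reel wound with silvery solder, lying flat: round flanges 60 mm in diameter, 40 mm tall, flat on top with a black spot in the middle, about 250 g. Loose, standing upright on the bench at the start. Origin at the centre of its underside, z up.
- flux_jar: amber glass flux jar with a white screw lid: 48 mm in diameter (lid 50 mm, from 34 mm up to the top), 48 mm tall, about 90 g. Loose, standing upright on the bench at the start. Origin at the centre of its underside, z up.
- loupe: black inspection loupe with an aluminium band round its lower part and a pale blue lens on top: 45 mm in diameter up to 20 mm height, narrowing to 36 mm above 24 mm, 36 mm tall, about 50 g. Loose, standing upright on the bench at the start. Origin at the centre of its underside, z up.
- tip_tin: small steel tin of tip tinner with a yellow lid: 44 mm in diameter (lid 46 mm, from 14 mm up to the top), 22 mm tall, about 60 g. Loose, standing upright on the bench at the start. Origin at the centre of its underside, z up.
- multimeter: orange handheld multimeter with a grey face, lying on the bench beyond the row of pads: about 66 (x) x 130 (y) x 41 mm. Loose; to be left alone. Origin at the centre of its underside.

How it is judged:
By the outcome, as a careful person would: the job done as asked, in the order asked, and still so for the second after the job is handed in, with the robot touching nothing.
It also fails if it takes over 88 s, if anything falls off the work surface, if the arm or the gripper's body presses on something with over 40 N, if the wrist force passes 120 N, or if a joint passes its speed limit or range.

## Working session

There is one attempt and no reset: what is moved stays moved. The work goes in short steps, Python scripts to look and compute and a tool call to move; the robot and the scene stay as the last step left them, time stands still between calls to the robot, and variables do not carry over. Pictures are saved under pics/ and viewed, and the job is handed in when it is done.

Besides the shell and the picture viewer there is one more tool, called after ">>>" as name([rows], argument=value, ...), one row to a line, values as JSON. play_rows: Moves the arm, as the interface text tells. Its arguments: {"type":"object","properties":{"increments":{"type":"array","items":{"type":"object","properties":{"dx":{"type":"number"},"dy":{"type":"number"},"dz":{"type":"number"},"rx":{"type":"number"},"ry":{"type":"number"},"rz":{"type":"number"}}}},"fingers":{"type":"number"}},"required":["increments"]}

```bash
ls; mkdir -p pics; python3 - <<'E'
from cell import env, viewer
import cv2
print(env.state())
for n in ["scene","top","wrist"]:
    c=viewer.read_camera(n); cv2.imwrite(f"pics/{n}0.png",c["image"][:,:,::-1])
    print(n,{k:v for k,v in c.items() if k!="image"})
E
```

```text
pics
{'t': 0.0, 'joints': array([-1.33558673e+00,  4.91579449e-01,  1.55945949e+00, -7.35240427e-06,
        1.09172131e+00, -1.05604990e-01]), 'qvel': array([-5.99413334e-04,  8.58405670e-04,  7.92109714e-04,  7.44510111e-05,
       -2.79804387e-03, -3.38709097e-04]), 'tau': array([-3.15001897e-03, -6.12652874e+01, -2.58179730e+01,  6.90667494e-02,
        4.82817425e-02, -1.76949629e-04]), 'eef_pos': array([ 208.91938767, -589.01227045,  404.14581221]), 'tcp_rot': array([-3.14043087e+00, -1.16590919e-04,  3.40817911e-01]), 'ft_force': array([-0.41304838,  0.05639436, -0.19397191]), 'moment': array([ 0.02928878, -0.02316444, -0.03558715]), 'opening': 1.0007922248696528}
scene {'fx': 484.8605343665876, 'fy': 484.8605343665876, 'cx': 275.3091863960518, 'cy': 207.27845772553889, 'rvec': array([ 2.22381406,  1.15032964, -0.40500311]), 'tvec': array([-341.43372207, -361.51183818, 1486.91993291])}
top {'fx': 428.38759609318805, 'fy': 428.38759609318805, 'cx': 281.54690751855173, 'cy': 205.94495572980153, 'rvec': array([ 2.10922889, -2.14258285,  0.19202379]), 'tvec': array([ 27.15577253, 608.56276026, 845.23301368])}
wrist {'fx': 325.19226210127806, 'fy': 325.19226210127806, 'cx': 278.1403346490615, 'cy': 209.41544679806287, 'rvec': array([-2.38698905,  1.68737048,  0.22257732]), 'tvec': array([-623.32674514,  -28.72522614,  390.83903019])}
```

View pics/scene0.png

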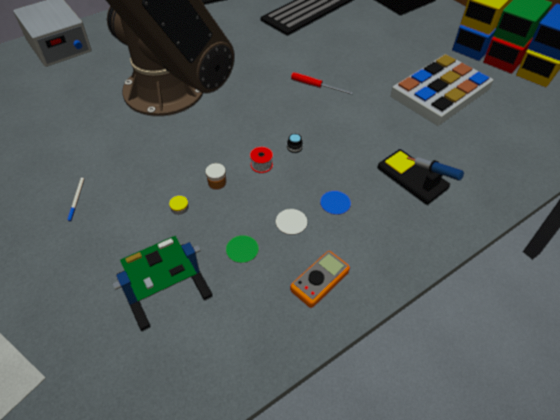

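View pics/top0.png

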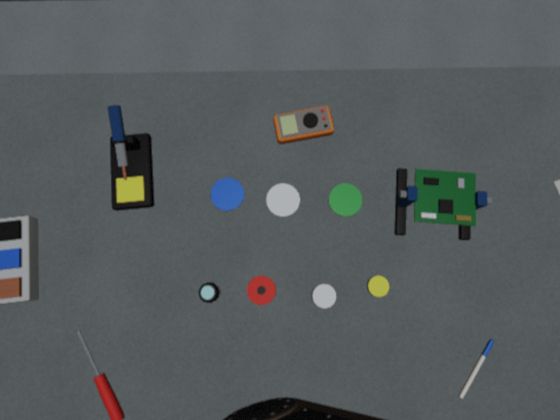

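View pics/wrist0.png

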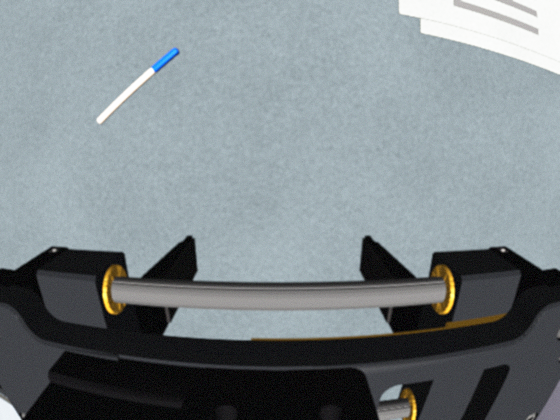

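The first pictures show the iron stand at the blue end (top view 131,170) and the board holder at the green end (445,197). So flux goes to blue, the loupe to green and the reel to white. In the top view the reel is at (262,290), flux at (324,296), loupe at (208,292) and tin at (378,286).

```bash
cat > h.py <<'E'
import numpy as np, cv2
from scipy.spatial.transform import Rotation as Ro
def cam(c):
    R=cv2.Rodrigues(np.array(c["rvec"]))[0]; t=np.array(c["tvec"]).ravel()
    return R,t,-R.T@t
def ray(c,u,v,fish=False):
    R,t,C=cam(c); x=(u-c["cx"])/c["fx"]; y=(v-c["cy"])/c["fy"]
    if fish:
        r=np.hypot(x,y); d=np.array([x/r*np.sin(r),y/r*np.sin(r),np.cos(r)]) if r>1e-9 else np.array([0,0,1.])
    else: d=np.array([x,y,1.])
    d=R.T@d; return C,d/np.linalg.norm(d)
def atz(c,u,v,z,fish=False):
    C,d=ray(c,u,v,fish); return C+d*(z-C[2])/d[2]
def tri(rs):
    A=sum(np.eye(3)-np.outer(d,d) for C,d in rs); b=sum((np.eye(3)-np.outer(d,d))@C for C,d in rs)
    p=np.linalg.solve(A,b); return p,[np.linalg.norm((np.eye(3)-np.outer(d,d))@(p-C)) for C,d in rs]
def proj(c,P,fish=False):
    R,t,_=cam(c); q=R@np.asarray(P,float)+t
    if fish:
        th=np.arctan2(np.hypot(q[0],q[1]),q[2]); n=np.hypot(q[0],q[1])
        return np.array([c["cx"]+c["fx"]*th*q[0]/n, c["cy"]+c["fy"]*th*q[1]/n])
    return np.array([c["cx"]+c["fx"]*q[0]/q[2], c["cy"]+c["fy"]*q[1]/q[2]])
HS=dict(blue=((100,120,60),(130,255,255)),green=((50,120,50),(80,255,255)),yellow=((24,120,90),(35,255,255)),
 red=((0,150,90),(8,255,255)),white=((0,0,175),(180,45,255)),lens=((85,25,110),(105,150,255)))
def blobs(img,col,lo=40):
    h=cv2.cvtColor(img,cv2.COLOR_RGB2HSV); a,b=HS[col]; m=cv2.inRange(h,a,b)
    if col=="red": m|=cv2.inRange(h,(172,150,90),(180,255,255))
    cs,_=cv2.findContours(m,cv2.RETR_EXTERNAL,cv2.CHAIN_APPROX_NONE); o=[]
    for k in cs:
        M=cv2.moments(k)
        if M["m00"]>lo: o.append((round(M["m10"]/M["m00"],2),round(M["m01"]/M["m00"],2),int(M["m00"]),cv2.boundingRect(k)))
    return o
E
python3 - <<'E'
from cell import env, viewer
from h import *
import pickle
c={n:viewer.read_camera(n) for n in("top","scene")}
pickle.dump(c,open("c0.pkl","wb"))
for n in c:
    print(n,cam(c[n])[2].round(0))
    for k in HS: print(n,k,[b for b in blobs(c[n]["image"],k)])
E
```

```text
top [447.  18. 941.]
top blue [(487.91, 347.31, 71, (482, 339, 12, 17)), (9.87, 258.38, 349, (0, 249, 21, 20)), (481.98, 198.47, 102, (478, 192, 9, 14)), (412.05, 193.32, 103, (408, 186, 9, 15)), (226.83, 193.77, 823, (210, 178, 34, 33)), (115.49, 122.8, 334, (108, 106, 16, 35))]
top green [(345.01, 199.36, 769, (329, 184, 33, 32)), (445.17, 197.19, 2958, (415, 170, 61, 56))]
top yellow [(377.99, 285.84, 327, (368, 276, 21, 21)), (129.8, 189.27, 656, (116, 176, 29, 27))]
top red [(107.89, 397.9, 499, (94, 374, 29, 46)), (260.96, 289.89, 583, (247, 276, 29, 29))]
top white [(324.09, 295.66, 342, (314, 285, 21, 22)), (282.63, 199.38, 720, (267, 184, 32, 32))]
top lens [(207.08, 292.09, 133, (201, 285, 13, 15))]
scene [1190. -429.  927.]
scene blue [(122.64, 278.15, 102, (117, 271, 13, 15)), (187.93, 248.93, 94, (182, 243, 13, 13)), (70.54, 213.93, 43, (67, 208, 8, 13)), (335.08, 202.14, 542, (320, 191, 31, 24)), (447.99, 169.79, 214, (432, 162, 32, 18)), (425.22, 92.81, 151, (415, 87, 21, 13)), (478.71, 77.74, 133, (469, 72, 20, 13)), (421.6, 75.02, 144, (412, 69, 21, 13)), (544.74, 49.84, 216, (529, 41, 31, 19)), (77.13, 43.72, 48, (73, 40, 9, 9)), (472.58, 45.0, 349, (453, 25, 43, 35)), (551.86, 18.06, 307, (539, 4, 21, 27))]
scene green [(157.76, 268.99, 2435, (120, 236, 77, 65)), (241.73, 248.49, 657, (226, 235, 33, 28)), (527.96, 8.57, 666, (503, 0, 49, 23))]
scene yellow [(178.12, 202.8, 207, (169, 195, 19, 16)), (399.75, 161.8, 351, (385, 151, 30, 23)), (542.76, 56.47, 107, (526, 49, 34, 16)), (493.04, 3.09, 165, (472, 0, 37, 10))]
scene red [(260.94, 154.63, 273, (250, 147, 23, 17)), (306.04, 78.77, 163, (291, 73, 31, 13)), (508.09, 43.49, 88, (492, 37, 34, 14))]
scene white [(291.07, 220.92, 537, (276, 209, 31, 25)), (214.92, 170.03, 172, (206, 164, 19, 13))]
scene lens [(439.96, 341.0, 20026, (254, 203, 306, 217)), (294.76, 137.47, 56, (290, 134, 11, 8))]
```

```bash
python3 - <<'E'
from h import *
import pickle
c=pickle.load(open("c0.pkl","rb"))
P=dict(blue=((226.83,193.77),(335.08,202.14),3),white=((282.63,199.38),(291.07,220.92),3),green=((345.01,199.36),(241.73,248.49),3),
tin=((377.99,285.84),(178.12,202.8),22),reel=((260.96,289.89),(260.94,154.63),40),flux=((324.09,295.66),(214.92,170.03),48),loupe=((207.08,292.09),(294.76,137.47),36))
for k,(a,b,z) in P.items():
    p,e=tri([ray(c["top"],*a),ray(c["scene"],*b)])
    print(k,p.round(1),np.round(e,1),"top@z",atz(c["top"],*a,z)[:2].round(1),"sc@z",atz(c["scene"],*b,z)[:2].round(1))
E
```

```text
blue [ 6.490e+02  1.402e+02 -3.000e-01] [0.2 0.2] top@z [648.2 139.6] sc@z [650.9 138.4]
white [633.9  15.1   1. ] [0.2 0.2] top@z [633.4  14.9] sc@z [635.2  14.4]
green [ 6.319e+02 -1.247e+02 -3.000e-01] [0.1 0.1] top@z [ 631.2 -124.3] sc@z [ 633.9 -125.7]
tin [ 440.6 -184.    17.4] [0. 0.] top@z [ 440.6 -183. ] sc@z [ 444.4 -185.2]
reel [436.3  63.1  36.9] [0.1 0.1] top@z [436.2  62.8] sc@z [438.9  61.5]
flux [422.8 -66.4  46.1] [0.1 0.1] top@z [422.8 -66.3] sc@z [424.5 -67.1]
loupe [433.4 174.9  35.3] [0.1 0.1] top@z [433.4 174.7] sc@z [434.  174.5]
```

>>> play_rows([
  {"dx":38,"dy":-42,"rz":-1.1},
  {"dx":76,"dy":-84,"rz":-2.2},
  {"dx":114,"dy":-126,"rz":-3.3},
  {"dx":152,"dy":-168,"rz":-4.4},
  {"dx":190,"dy":-210,"rz":-5.5},
  {"dx":228,"dy":-252,"rz":-6.6},
  {"dx":266,"dy":-294,"rz":-7.7},
  {"dx":304,"dy":-336,"rz":-8.8},
], fingers=1)

```text
invalid input
```

>>> play_rows([
  {"dx":38,"dy":-42,"dz":0,"rx":0,"ry":0,"rz":-1.1},
  {"dx":76,"dy":-84,"dz":0,"rx":0,"ry":0,"rz":-2.2},
  {"dx":114,"dy":-126,"dz":0,"rx":0,"ry":0,"rz":-3.3},
])

```text
t: 0.5
eef_pos: [257.0, -472.3, 404.0]
tcp_rot: [-3.141, -0.001, 0.691]
ft_force: [1.6, -1.0, 0.5]
opening: 1.0
```

>>> play_rows([
  {"dx":36,"dy":-19,"dz":0,"rx":0,"ry":0,"rz":-1.0},
  {"dx":72,"dy":-38,"dz":0,"rx":0,"ry":0,"rz":-2.0},
  {"dx":108,"dy":-58,"dz":0,"rx":0,"ry":0,"rz":-3.0},
  {"dx":144,"dy":-77,"dz":0,"rx":0,"ry":0,"rz":-4.0},
  {"dx":180,"dy":-96,"dz":0,"rx":0,"ry":0,"rz":-5.0},
  {"dx":216,"dy":-115,"dz":0,"rx":0,"ry":0,"rz":-6.0},
  {"dx":252,"dy":-134,"dz":0,"rx":0,"ry":0,"rz":-7.0},
  {"dx":280,"dy":-150,"dz":0,"rx":0,"ry":0,"rz":-8.4},
], fingers=1.0)

```text
t: 1.17
eef_pos: [377.6, -175.9, 404.5]
tcp_rot: [3.141, -0.001, 1.554]
ft_force: [0.2, -1.0, 0.8]
opening: 0.998
```

```bash
python3 - <<'E'
from cell import env, viewer
from h import *
s=env.state(); print(s["t"],s["eef_pos"],s["tcp_rot"],s["joints"])
c=viewer.read_camera("wrist"); cv2.imwrite("pics/w1.png",c["image"][:,:,::-1]); print(cam(c)[2])
E
```

```text
1.1667 [ 377.59866399 -175.92150695  404.51876064] [ 3.14149703e+00 -1.10998573e-03  1.55406279e+00] [-5.95053606e-01  1.94183949e-01  2.03710524e+00  1.24270105e-03
  9.10830508e-01 -5.79082167e-01]
[ 378.54656135 -103.57058763  384.08362176]
```

View pics/w1.png

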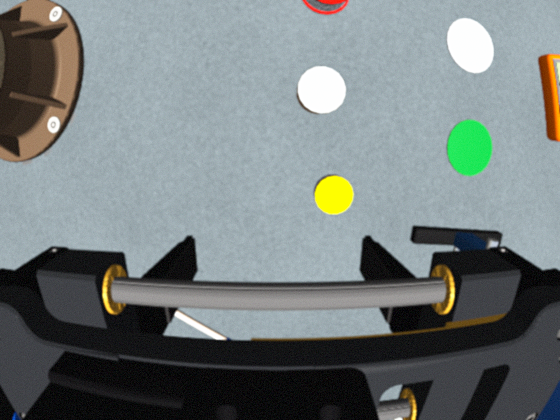

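Wrist view: flux lid (322,90), tin lid (334,195), green pad (470,147), white pad (471,45). I'll move along the row and triangulate from a second place.

```bash
cat >> h.py <<'E'
def wr(c,name):
    for k in HS:
        for b in blobs(c["image"],k,150):
            if b[1]<250: print(name,k,b, "z0",atz(c,b[0],b[1],0,True)[:2].round(1))
E
python3 - <<'E'
from cell import viewer
from h import *
import pickle
c=viewer.read_camera("wrist"); pickle.dump(c,open("w1.pkl","wb")); wr(c,"w1")
E
```

```text
w1 green (468.88, 152.31, 1917, (447, 125, 45, 56)) z0 [ 631.4 -123.5]
w1 yellow (332.64, 198.07, 1118, (314, 179, 39, 39)) z0 [ 444.  -186.6]
w1 red (329.97, 5.66, 282, (304, 0, 48, 18)) z0 [440.9  51.1]
w1 white (296.94, 135.55, 128254, (0, 0, 560, 281)) z0 [ 399.9 -111.2]
w1 lens (297.16, 136.85, 130121, (0, 0, 560, 283)) z0 [ 400.2 -112.7]
```

>>> play_rows([
  {"dx":30,"dy":15,"dz":0,"rx":0,"ry":0,"rz":-0.16},
  {"dx":60,"dy":30,"dz":0,"rx":0,"ry":0,"rz":-0.16},
  {"dx":90,"dy":45,"dz":0,"rx":0,"ry":0,"rz":-0.16},
  {"dx":110,"dy":45,"dz":0,"rx":0,"ry":0,"rz":-0.16},
  {"dx":110,"dy":45,"dz":0,"rx":0,"ry":0,"rz":-0.16},
  {"dx":110,"dy":45,"dz":0,"rx":0,"ry":0,"rz":-0.16},
], fingers=1.0)

```text
t: 1.77
eef_pos: [424.4, -65.3, 404.7]
tcp_rot: [-3.141, -0.001, 1.576]
ft_force: [-0.1, -0.4, 0.2]
opening: 1.0
```

```bash
python3 - <<'E'
from cell import env,viewer
from h import *
import pickle
s=env.state(); print(s["t"],s["eef_pos"],s["tcp_rot"])
c=viewer.read_camera("wrist"); pickle.dump(c,open("w2.pkl","wb")); wr(c,"w2"); cv2.imwrite("pics/w2.png",c["image"][:,:,::-1])
E
```

```text
1.7667 [424.41360764 -65.32117888 404.68295401] [-3.14146065e+00 -1.35750836e-03  1.57562971e+00]
w2 blue (452.23, 35.59, 1989, (428, 9, 49, 55)) z0 [648.6 140.4]
w2 green (431.94, 230.87, 1915, (408, 205, 49, 54)) z0 [ 631.2 -122.6]
w2 red (290.81, 74.26, 2378, (263, 47, 57, 56)) z0 [437.9  69. ]
w2 white (355.59, 229.0, 174, (347, 220, 20, 22)) z0 [ 522.  -118.8]
w2 white (132.11, 11.61, 267, (113, 0, 44, 30)) z0 [237.  165.7]
w2 white (284.41, 126.17, 77837, (0, 0, 560, 281)) z0 [430.7   7.1]
w2 lens (286.07, 127.11, 131028, (0, 0, 560, 282)) z0 [432.6   6. ]
```

View pics/w2.png

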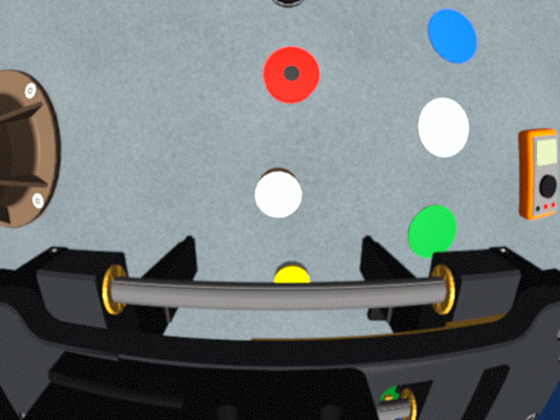

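The second wrist view shows flux (278,194), reel (291,74), white pad (443,127), blue (452,36) and green (432,231). Next I'll fit circles on the planes and triangulate.

```bash
cat >> h.py <<'E'
HS["white"]=((0,0,225),(180,22,255))
def fitc(c,col,u,v,z,fish=True):
    """blob nearest (u,v); contour onto plane z; circle centre & radius (ellipse fit)"""
    h=cv2.cvtColor(c["image"],cv2.COLOR_RGB2HSV); a,b=HS[col]; m=cv2.inRange(h,a,b)
    if col=="red": m|=cv2.inRange(h,(172,150,90),(180,255,255))
    cs,_=cv2.findContours(m,cv2.RETR_EXTERNAL,cv2.CHAIN_APPROX_NONE)
    cs=[k for k in cs if cv2.contourArea(k)>80]
    k=min(cs,key=lambda k:np.hypot(*(k[:,0].mean(0)-[u,v])))
    P=np.array([atz(c,x,y,z,fish)[:2] for x,y in k[:,0]])
    (x,y),(w,hh),an=cv2.fitEllipse(P.astype(np.float32))
    return np.array([x,y]),w,hh
E
python3 - <<'E'
from h import *
import pickle
w1=pickle.load(open("w1.pkl","rb"));w2=pickle.load(open("w2.pkl","rb"));c0=pickle.load(open("c0.pkl","rb"))
def go(n,c,col,u,v,z):
    p,w,h=fitc(c,col,u,v,z); print(n,p.round(1),round(w,1),round(h,1)); return cam(c)[2],(lambda d:d/np.linalg.norm(d))(np.r_[p,z]-cam(c)[2])
go("blue",w2,"blue",452,36,3);go("white",w2,"white",443,127,3)
a=go("green",w1,"green",470,150,3);b=go("green",w2,"green",432,231,3);print(tri([a,b]))
go("tin",w1,"yellow",332,198,22)
a=go("flux",w1,"white",320,95,48);b=go("flux",w2,"white",278,194,48);print(tri([a,b]))
go("reel",w2,"red",291,74,40)
E
```

```text
blue [648.4 140.2] 74.7 75.4
white [633.7  16. ] 75.2 75.5
green [ 631.1 -123.5] 73.7 74.2
green [ 631.  -122.5] 73.0 74.5
(array([ 6.32888503e+02, -1.23623153e+02, -1.12972495e-02]), [np.float64(0.21248604906730476), np.float64(0.212486049067322)])
tin [ 440.5 -182. ] 44.0 45.0
flux [423.4 -65.1] 48.4 48.7
flux [423.3 -64.8] 48.4 48.6
(array([423.40707069, -65.00555508,  47.40355919]), [np.float64(0.07922705549510245), np.float64(0.07922705549517008)])
reel [436.5  63. ] 57.3 60.3
```

>>> play_rows([
  {"dx":0,"dy":-1,"dz":36,"rx":0,"ry":0,"rz":0},
  {"dx":0,"dy":-1,"dz":72,"rx":0,"ry":0,"rz":0},
  {"dx":0,"dy":-1,"dz":108,"rx":0,"ry":0,"rz":0},
  {"dx":0,"dy":-1,"dz":144,"rx":0,"ry":0,"rz":0},
  {"dx":0,"dy":-1,"dz":175,"rx":0,"ry":0,"rz":0},
  {"dx":0,"dy":-1,"dz":197,"rx":0,"ry":0,"rz":0},
  {"dx":0,"dy":-1,"dz":207,"rx":0,"ry":0,"rz":0},
  {"dx":0,"dy":-1,"dz":208,"rx":0,"ry":0,"rz":0},
], fingers=1.0)

```text
t: 2.48
eef_pos: [423.1, -66.9, 194.8]
tcp_rot: [-3.138, -0.002, 1.572]
ft_force: [-0.6, -0.2, 0.6]
opening: 1.0
```

>>> play_rows([
  {"dx":0,"dy":0,"dz":0,"rx":0,"ry":0,"rz":0},
  {"dx":0,"dy":0,"dz":0,"rx":0,"ry":0,"rz":0},
  {"dx":0,"dy":0,"dz":0,"rx":0,"ry":0,"rz":0},
  {"dx":0,"dy":0,"dz":0,"rx":0,"ry":0,"rz":0},
  {"dx":0,"dy":0,"dz":0,"rx":0,"ry":0,"rz":0},
  {"dx":0,"dy":0,"dz":0,"rx":0,"ry":0,"rz":0},
], fingers=0.35)

```text
t: 2.98
eef_pos: [423.2, -66.9, 195.3]
tcp_rot: [-3.139, -0.002, 1.572]
ft_force: [-0.1, -0.2, -0.7]
opening: 0.637
```

>>> play_rows([
  {"dx":0,"dy":0,"dz":0,"rx":0,"ry":0,"rz":0},
  {"dx":0,"dy":0,"dz":0,"rx":0,"ry":0,"rz":0},
  {"dx":0,"dy":0,"dz":0,"rx":0,"ry":0,"rz":0},
  {"dx":0,"dy":0,"dz":0,"rx":0,"ry":0,"rz":0},
], fingers=0.2)

```text
t: 3.32
eef_pos: [423.2, -66.9, 195.5]
tcp_rot: [-3.14, -0.002, 1.573]
ft_force: [-0.4, 0.1, 6.5]
opening: 0.518
```

>>> play_rows([
  {"dx":0,"dy":0,"dz":-15,"rx":0,"ry":0,"rz":0},
  {"dx":0,"dy":0,"dz":-45,"rx":0,"ry":0,"rz":0},
  {"dx":10,"dy":12,"dz":-70,"rx":0,"ry":0,"rz":0},
  {"dx":36,"dy":40,"dz":-70,"rx":0,"ry":0,"rz":0},
  {"dx":63,"dy":70,"dz":-70,"rx":0,"ry":0,"rz":0},
  {"dx":90,"dy":100,"dz":-70,"rx":0,"ry":0,"rz":0},
  {"dx":117,"dy":130,"dz":-70,"rx":0,"ry":0,"rz":0},
  {"dx":144,"dy":159,"dz":-70,"rx":0,"ry":0,"rz":0},
], fingers=0.2)

```text
t: 3.98
eef_pos: [583.2, 79.0, 265.6]
tcp_rot: [-3.14, -0.002, 1.573]
ft_force: [0.4, -1.0, -0.5]
opening: 0.519
```

```bash
cat > s.py <<'E'
import sys
from cell import env,viewer
from h import *
s=env.state(); p=s["eef_pos"]; print(round(s["t"],2),p.round(1),s["tcp_rot"].round(4),round(s["opening"],3),s["ft_force"].round(1),s["joints"].round(2))
R=Ro.from_euler("xyz",s["tcp_rot"])
if len(sys.argv)>3:
    d=np.array(list(map(float,sys.argv[1:4])))-p; yaw=float(sys.argv[4]) if len(sys.argv)>4 else np.pi/2
    Rt=Ro.from_euler("xyz",[np.pi,0,yaw])
    print("tool delta",R.inv().apply(d).round(1),"rot units",(np.degrees((R.inv()*Rt).as_rotvec())/6).round(2))
E
python3 s.py 648.3 138.3 265
```

```text
3.98 [583.2  79.  265.6] [-3.1398e+00 -1.8000e-03  1.5728e+00] 0.519 [ 0.4 -1.  -0.5] [0.02 0.61 1.78 0.   0.75 0.02]
tool delta [59.2 65.2  0.6] rot units [-0.02 -0.02  0.02]
```

>>> play_rows([
  {"dx":25,"dy":28,"dz":0,"rx":0,"ry":0,"rz":0},
  {"dx":45,"dy":50,"dz":0,"rx":0,"ry":0,"rz":0},
  {"dx":59,"dy":65,"dz":10,"rx":0,"ry":0,"rz":0},
  {"dx":59.2,"dy":65.2,"dz":30,"rx":0,"ry":0,"rz":0},
  {"dx":59.2,"dy":65.2,"dz":45,"rx":0,"ry":0,"rz":0},
  {"dx":59.2,"dy":65.2,"dz":50,"rx":0,"ry":0,"rz":0},
  {"dx":59.2,"dy":65.2,"dz":50,"rx":0,"ry":0,"rz":0},
  {"dx":59.2,"dy":65.2,"dz":50,"rx":0,"ry":0,"rz":0},
], fingers=0.2)

```text
t: 4.65
eef_pos: [648.3, 138.3, 215.8]
tcp_rot: [-3.14, -0.002, 1.573]
ft_force: [0.4, -1.2, -1.0]
opening: 0.517
```

```bash
python3 s.py 648.3 138.3 199; python3 - <<'E'
from cell import viewer
from h import *
for n in("wrist","top","scene"):
    c=viewer.read_camera(n); cv2.imwrite(f"pics/a_{n}.png",c["image"][:,:,::-1])
E
```

```text
4.65 [648.3 138.3 215.8] [-3.1396e+00 -1.8000e-03  1.5726e+00] 0.517 [ 0.4 -1.2 -1. ] [0.11 0.76 1.61 0.   0.77 0.11]
tool delta [-0.   0.1 16.8] rot units [-0.02 -0.02  0.02]
```

View pics/a_scene.png

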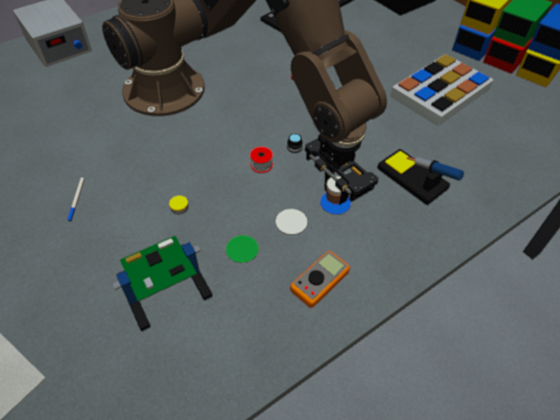

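View pics/a_wrist.png

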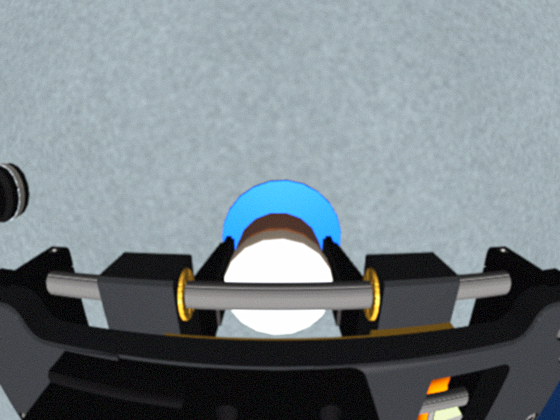

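The jar is held upright above the blue pad (wrist view: lid at 278,285, pad centred near 281,235). I'll lower it and release.

>>> play_rows([
  {"dx":0,"dy":0,"dz":6,"rx":0,"ry":0,"rz":0},
  {"dx":0,"dy":0,"dz":11,"rx":0,"ry":0,"rz":0},
  {"dx":0,"dy":0,"dz":15,"rx":0,"ry":0,"rz":0},
  {"dx":0,"dy":0,"dz":17,"rx":0,"ry":0,"rz":0},
  {"dx":0,"dy":0,"dz":17,"rx":0,"ry":0,"rz":0},
  {"dx":0,"dy":0,"dz":17,"rx":0,"ry":0,"rz":0},
], fingers=0.2)

```text
t: 5.3
eef_pos: [648.4, 138.3, 199.5]
tcp_rot: [-3.141, -0.002, 1.573]
ft_force: [0.8, 0.0, -0.2]
opening: 0.517
```

>>> play_rows([
  {"dx":0,"dy":0,"dz":0,"rx":0,"ry":0,"rz":0},
  {"dx":0,"dy":0,"dz":0,"rx":0,"ry":0,"rz":0},
  {"dx":0,"dy":0,"dz":0,"rx":0,"ry":0,"rz":0},
  {"dx":0,"dy":0,"dz":0,"rx":0,"ry":0,"rz":0},
  {"dx":0,"dy":0,"dz":0,"rx":0,"ry":0,"rz":0},
], fingers=0.95)

```text
t: 5.72
eef_pos: [648.4, 138.3, 199.6]
tcp_rot: [-3.141, -0.002, 1.573]
ft_force: [-0.4, -0.1, 0.5]
opening: 0.813
```

>>> play_rows([
  {"dx":0,"dy":0,"dz":-20,"rx":0,"ry":0,"rz":0},
  {"dx":0,"dy":0,"dz":-58,"rx":0,"ry":0,"rz":0},
  {"dx":-5,"dy":-10,"dz":-95,"rx":0,"ry":0,"rz":0},
  {"dx":-14,"dy":-45,"dz":-110,"rx":0,"ry":0,"rz":0},
  {"dx":-24,"dy":-84,"dz":-110,"rx":0,"ry":0,"rz":0},
  {"dx":-30,"dy":-120,"dz":-110,"rx":0,"ry":0,"rz":0},
  {"dx":-34,"dy":-155,"dz":-110,"rx":0,"ry":0,"rz":0},
  {"dx":-34,"dy":-185,"dz":-110,"rx":0,"ry":0,"rz":0},
], fingers=1.0)

```text
t: 6.38
eef_pos: [461.1, 103.2, 309.9]
tcp_rot: [-3.141, -0.002, 1.572]
ft_force: [1.0, 0.1, 0.2]
opening: 0.998
```

```bash
python3 s.py 433.5 174.8 310; python3 - <<'E'
from cell import viewer
from h import *
import pickle
for n in("wrist","top","scene"):
    c=viewer.read_camera(n); pickle.dump(c,open(f"b_{n}.pkl","wb")); cv2.imwrite(f"pics/b_{n}.png",c["image"][:,:,::-1])
E
```

```text
6.38 [461.1 103.2 309.9] [-3.1411e+00 -1.9000e-03  1.5720e+00] 0.998 [1.  0.1 0.2] [0.08 0.41 2.03 0.   0.7  0.08]
tool delta [ 71.7 -27.5   0.1] rot units [-0.   -0.02  0.01]
```

View pics/b_wrist.png

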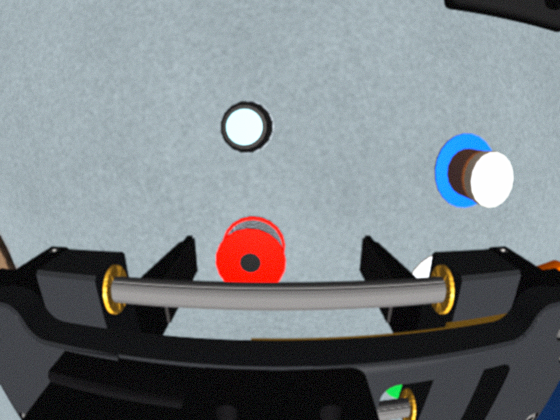

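View pics/b_top.png

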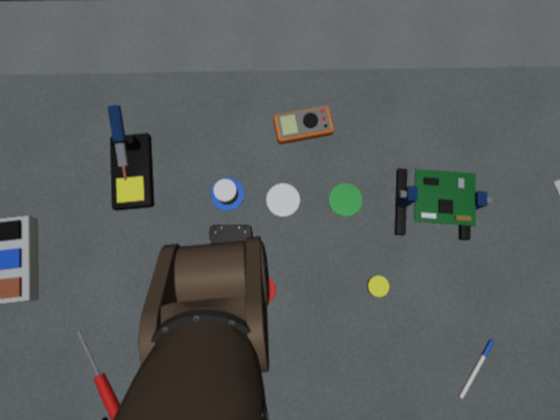

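The wrist view shows the jar standing on blue (lid 490,180) and the loupe lens at (244,127). Next: the jar's offset from its pad and the loupe's position.

```bash
python3 - <<'E'
from h import *
import pickle
w=pickle.load(open("b_wrist.pkl","rb"));t=pickle.load(open("b_top.pkl","rb"))
print("jar wrist",fitc(w,"white",490,180,51))
HS["white"]=((0,0,175),(180,45,255)); print("jar top",fitc(t,"white",225,190,51,False))
h=cv2.cvtColor(w["image"],cv2.COLOR_RGB2HSV); print(h[127,244],h[100,250],h[60,250])
def cf(m,z,u,v):
    cs,_=cv2.findContours(m,cv2.RETR_EXTERNAL,cv2.CHAIN_APPROX_NONE); cs=[k for k in cs if cv2.contourArea(k)>80]
    k=min(cs,key=lambda k:np.hypot(*(k[:,0].mean(0)-[u,v])))
    P=np.array([atz(w,x,y,z,True)[:2] for x,y in k[:,0]]); return cv2.fitEllipse(P.astype(np.float32))
print("lens",cf(cv2.inRange(h,(0,0,235),(180,255,255)),36,244,127))
print("dark",cf(cv2.inRange(h,(0,0,0),(180,255,90)),28,245,127))
E
```

```text
jar wrist (array([647.12567139, 140.0615387 ]), 48.67317581176758, 48.82082748413086)
jar top (array([647.75341797, 138.83535767]), 44.420291900634766, 45.622920989990234)
[ 93  11 255] [ 97  26 174] [ 98  28 183]
lens ((433.6938781738281, 175.65371704101562), (27.650379180908203, 27.741798400878906), 66.26016998291016)
dark ((434.6114807128906, 175.62477111816406), (39.83595275878906, 40.234596252441406), 104.27509307861328)
```

>>> play_rows([
  {"dx":30,"dy":-12,"dz":10,"rx":0,"ry":0,"rz":0},
  {"dx":60,"dy":-24,"dz":20,"rx":0,"ry":0,"rz":0},
  {"dx":72,"dy":-27.3,"dz":35,"rx":0,"ry":0,"rz":0},
  {"dx":72,"dy":-27.3,"dz":55,"rx":0,"ry":0,"rz":0},
  {"dx":72,"dy":-27.3,"dz":80,"rx":0,"ry":0,"rz":0},
  {"dx":72,"dy":-27.3,"dz":100,"rx":0,"ry":0,"rz":0},
  {"dx":72,"dy":-27.3,"dz":112,"rx":0,"ry":0,"rz":0},
  {"dx":72,"dy":-27.3,"dz":117,"rx":0,"ry":0,"rz":0},
], fingers=1.0)

```text
t: 7.2
eef_pos: [435.4, 176.1, 191.6]
tcp_rot: [-3.14, -0.002, 1.573]
ft_force: [-0.4, 0.9, 0.0]
opening: 0.998
```

>>> play_rows([
  {"dx":0,"dy":0,"dz":0,"rx":0,"ry":0,"rz":0},
  {"dx":0,"dy":0,"dz":0,"rx":0,"ry":0,"rz":0},
  {"dx":0,"dy":0,"dz":0,"rx":0,"ry":0,"rz":0},
  {"dx":0,"dy":0,"dz":0,"rx":0,"ry":0,"rz":0},
  {"dx":0,"dy":0,"dz":0,"rx":0,"ry":0,"rz":0},
  {"dx":0,"dy":0,"dz":0,"rx":0,"ry":0,"rz":0},
  {"dx":0,"dy":0,"dz":0,"rx":0,"ry":0,"rz":0},
  {"dx":0,"dy":0,"dz":0,"rx":0,"ry":0,"rz":0},
], fingers=0.2)

```text
t: 7.87
eef_pos: [435.4, 176.1, 191.8]
tcp_rot: [-3.14, -0.002, 1.573]
ft_force: [-0.4, -0.5, 0.1]
opening: 0.494
```

>>> play_rows([
  {"dx":0,"dy":0,"dz":0,"rx":0,"ry":0,"rz":0},
  {"dx":0,"dy":0,"dz":0,"rx":0,"ry":0,"rz":0},
  {"dx":0,"dy":0,"dz":0,"rx":0,"ry":0,"rz":0},
  {"dx":0,"dy":0,"dz":0,"rx":0,"ry":0,"rz":0},
], fingers=0.2)

```text
t: 8.2
eef_pos: [435.5, 176.1, 191.8]
tcp_rot: [-3.14, -0.002, 1.573]
ft_force: [-0.4, -0.3, -0.1]
opening: 0.457
```

>>> play_rows([
  {"dx":0,"dy":0,"dz":-15,"rx":0,"ry":0,"rz":0},
  {"dx":0,"dy":0,"dz":-45,"rx":0,"ry":0,"rz":0},
  {"dx":-10,"dy":7,"dz":-75,"rx":0,"ry":0,"rz":0},
  {"dx":-40,"dy":26,"dz":-80,"rx":0,"ry":0,"rz":0},
  {"dx":-72,"dy":47,"dz":-80,"rx":0,"ry":0,"rz":0},
  {"dx":-105,"dy":69,"dz":-80,"rx":0,"ry":0,"rz":0},
  {"dx":-138,"dy":91,"dz":-80,"rx":0,"ry":0,"rz":0},
  {"dx":-170,"dy":112,"dz":-80,"rx":0,"ry":0,"rz":0},
], fingers=0.2)

```text
t: 8.87
eef_pos: [548.6, 4.4, 271.5]
tcp_rot: [-3.14, -0.002, 1.573]
ft_force: [1.7, 1.2, -0.6]
opening: 0.456
```

```bash
python3 s.py 631.1 -122.4 215
```

```text
8.87 [548.6   4.4 271.5] [-3.1405e+00 -1.7000e-03  1.5728e+00] 0.456 [ 1.7  1.2 -0.6] [-0.11  0.56  1.88  0.    0.71 -0.12]
tool delta [-127.    82.3   56.2] rot units [-0.01 -0.02  0.02]
```

>>> play_rows([
  {"dx":-33,"dy":22,"dz":0,"rx":0,"ry":0,"rz":0},
  {"dx":-66,"dy":43,"dz":0,"rx":0,"ry":0,"rz":0},
  {"dx":-97,"dy":63,"dz":3,"rx":0,"ry":0,"rz":0},
  {"dx":-120,"dy":78,"dz":15,"rx":0,"ry":0,"rz":0},
  {"dx":-127,"dy":82.3,"dz":35,"rx":0,"ry":0,"rz":0},
  {"dx":-127,"dy":82.3,"dz":50,"rx":0,"ry":0,"rz":0},
  {"dx":-127,"dy":82.3,"dz":56,"rx":0,"ry":0,"rz":0},
  {"dx":-127,"dy":82.3,"dz":56,"rx":0,"ry":0,"rz":0},
], fingers=0.2)

```text
t: 9.53
eef_pos: [630.7, -122.3, 213.6]
tcp_rot: [-3.138, -0.003, 1.573]
ft_force: [0.5, 0.1, 0.0]
opening: 0.452
```

```bash
python3 s.py 631.1 -122.4 195; python3 - <<'E'
from cell import viewer
from h import *
import pickle
c=viewer.read_camera("wrist"); pickle.dump(c,open("c_wrist.pkl","wb")); cv2.imwrite("pics/c_wrist.png",c["image"][:,:,::-1])
E
```

```text
9.53 [ 630.7 -122.3  213.6] [-3.1376e+00 -2.6000e-03  1.5726e+00] 0.452 [0.5 0.1 0. ] [-0.29  0.74  1.67  0.    0.74 -0.3 ]
tool delta [-0.1  0.4 18.6] rot units [-0.04 -0.02  0.02]
```

View pics/c_wrist.png

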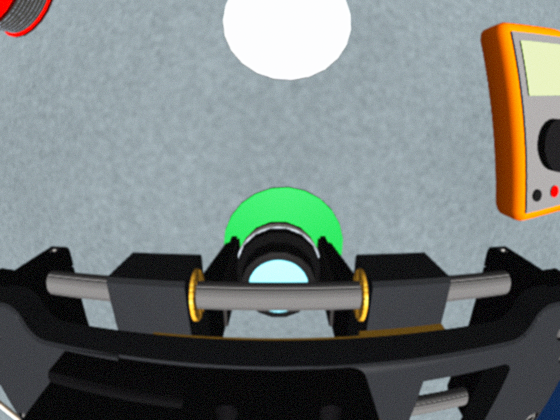

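The loupe hangs upright over the green pad (lens at 278,270). Lowering.

>>> play_rows([
  {"dx":0,"dy":0.4,"dz":6,"rx":0,"ry":0,"rz":0},
  {"dx":0,"dy":0.4,"dz":12,"rx":0,"ry":0,"rz":0},
  {"dx":0,"dy":0.4,"dz":16,"rx":0,"ry":0,"rz":0},
  {"dx":0,"dy":0.4,"dz":18.5,"rx":0,"ry":0,"rz":0},
  {"dx":0,"dy":0.4,"dz":18.7,"rx":0,"ry":0,"rz":0},
  {"dx":0,"dy":0.4,"dz":18.7,"rx":0,"ry":0,"rz":0},
], fingers=0.2)

```text
t: 10.08
eef_pos: [631.4, -122.0, 196.1]
tcp_rot: [-3.139, -0.002, 1.573]
ft_force: [0.5, 0.1, -1.0]
opening: 0.454
```

>>> play_rows([
  {"dx":0,"dy":0,"dz":0,"rx":0,"ry":0,"rz":0},
  {"dx":0,"dy":0,"dz":0,"rx":0,"ry":0,"rz":0},
  {"dx":0,"dy":0,"dz":0,"rx":0,"ry":0,"rz":0},
  {"dx":0,"dy":0,"dz":0,"rx":0,"ry":0,"rz":0},
  {"dx":0,"dy":0,"dz":0,"rx":0,"ry":0,"rz":0},
], fingers=0.9)

```text
t: 10.5
eef_pos: [631.4, -122.0, 196.3]
tcp_rot: [-3.139, -0.002, 1.573]
ft_force: [0.3, 0.7, 0.2]
opening: 0.752
```

>>> play_rows([
  {"dx":0,"dy":0,"dz":-20,"rx":0,"ry":0,"rz":0},
  {"dx":0,"dy":0,"dz":-55,"rx":0,"ry":0,"rz":0},
  {"dx":0,"dy":-10,"dz":-90,"rx":0,"ry":0,"rz":0},
  {"dx":5,"dy":-40,"dz":-112,"rx":0,"ry":0,"rz":0},
  {"dx":20,"dy":-70,"dz":-115,"rx":0,"ry":0,"rz":0},
  {"dx":45,"dy":-100,"dz":-115,"rx":0,"ry":0,"rz":0},
  {"dx":75,"dy":-125,"dz":-115,"rx":0,"ry":0,"rz":0},
  {"dx":100,"dy":-145,"dz":-115,"rx":0,"ry":0,"rz":0},
], fingers=1.0)

```text
t: 11.17
eef_pos: [484.2, -21.6, 312.2]
tcp_rot: [-3.139, -0.002, 1.572]
ft_force: [1.0, 0.4, 0.3]
opening: 0.999
```

```bash
python3 s.py 436.4 63 315; python3 - <<'E'
from cell import viewer
from h import *
import pickle
for n in("wrist","top"):
    c=viewer.read_camera(n); pickle.dump(c,open(f"d_{n}.pkl","wb")); cv2.imwrite(f"pics/d_{n}.png",c["image"][:,:,::-1])
    if n=="wrist":
        h=cv2.cvtColor(c["image"],cv2.COLOR_RGB2HSV)
        print("reel",fitc(c,"red",250,150,40)); print("whitepad",fitc(c,"white",450,200,3))
E
```

```text
11.17 [484.2 -21.6 312.2] [-3.1392e+00 -2.2000e-03  1.5721e+00] 0.999 [1.  0.4 0.3] [-0.18  0.42  2.    0.    0.72 -0.18]
tool delta [ 84.7 -47.7  -2.5] rot units [-0.02 -0.02  0.01]
reel (array([437.88674927,  63.93768311]), 57.566837310791016, 60.1928596496582)
whitepad (array([633.8102417 ,  16.12750053]), 75.01188659667969, 75.30155944824219)
```

View pics/d_wrist.png

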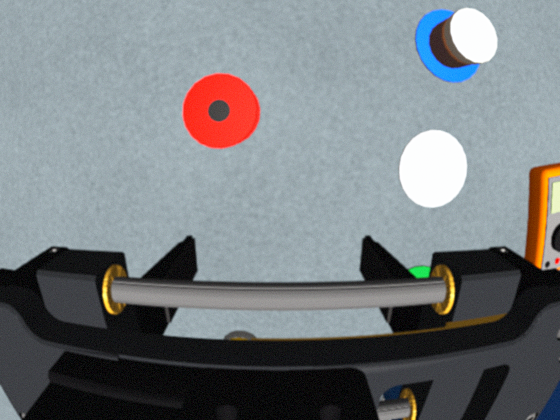

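View pics/d_top.png

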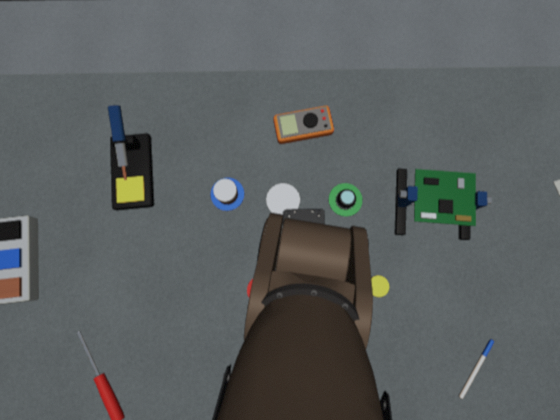

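The top view shows the loupe on green (lens 347,198) and jar on blue. The reel's black spot at wrist (219,111) is a good point for a better fix on the reel.

```bash
python3 - <<'E'
from h import *
import pickle
w=pickle.load(open("d_wrist.pkl","rb"));w2=pickle.load(open("w2.pkl","rb"));t=pickle.load(open("d_top.pkl","rb"));c0=pickle.load(open("c0.pkl","rb"))
def spot(c,x,y,r,thr,bright=False):
    g=cv2.cvtColor(c["image"],cv2.COLOR_RGB2HSV)[:,:,1 if not bright else 2].astype(float) 
    sub=c["image"][y-r:y+r+1,x-r:x+r+1].astype(float)
    m=(sub[:,:,0]<thr) if not bright else (sub[:,:,2]>thr)
    yy,xx=np.nonzero(m); return xx.mean()+x-r,yy.mean()+y-r,m.sum()
a=spot(w,219,111,18,120);b=spot(w2,291,74,14,120);d=spot(c0["top"],262,290,7,110)
print(a,b,d)
print(tri([ray(w,*a[:2],True),ray(w2,*b[:2],True)]))
for c,q,f in((w,a,1),(w2,b,1),(c0["top"],d,0)): print(atz(c,*q[:2],40,f).round(1))
l=spot(t,347,198,7,130,True);print("lens",l,atz(t,*l[:2],39).round(1))
E
```

```text
(np.float64(218.41176470588235), np.float64(110.24148606811144), np.int64(323)) (np.float64(291.2608695652174), np.float64(72.70186335403727), np.int64(161)) (np.float64(260.66037735849056), np.float64(289.77358490566036), np.int64(53))
(array([436.87067312,  64.20022722,  40.2599644 ]), [np.float64(0.04045827984810122), np.float64(0.04045827984807446)])
[436.8  64.2  40. ]
[436.9  64.3  40. ]
[436.5  63.4  40. ]
lens (np.float64(347.08088235294116), np.float64(196.76470588235293), np.int64(136)) [ 629.7 -123.5   39. ]
```

>>> play_rows([
  {"dx":30,"dy":-17,"dz":0,"rx":0,"ry":0,"rz":0},
  {"dx":62,"dy":-34,"dz":5,"rx":0,"ry":0,"rz":0},
  {"dx":82,"dy":-46,"dz":20,"rx":0,"ry":0,"rz":0},
  {"dx":85.5,"dy":-48,"dz":45,"rx":0,"ry":0,"rz":0},
  {"dx":85.5,"dy":-48,"dz":75,"rx":0,"ry":0,"rz":0},
  {"dx":85.5,"dy":-48,"dz":100,"rx":0,"ry":0,"rz":0},
  {"dx":85.5,"dy":-48,"dz":115,"rx":0,"ry":0,"rz":0},
  {"dx":85.5,"dy":-48,"dz":119,"rx":0,"ry":0,"rz":0},
], fingers=1.0)

```text
t: 11.93
eef_pos: [435.2, 65.2, 191.6]
tcp_rot: [-3.135, -0.003, 1.575]
ft_force: [-0.0, -0.1, 0.6]
opening: 0.999
```

>>> play_rows([
  {"dx":0,"dy":0,"dz":0,"rx":0,"ry":0,"rz":0},
  {"dx":0,"dy":0,"dz":0,"rx":0,"ry":0,"rz":0},
  {"dx":0,"dy":0,"dz":0,"rx":0,"ry":0,"rz":0},
  {"dx":0,"dy":0,"dz":0,"rx":0,"ry":0,"rz":0},
  {"dx":0,"dy":0,"dz":0,"rx":0,"ry":0,"rz":0},
  {"dx":0,"dy":0,"dz":0,"rx":0,"ry":0,"rz":0},
  {"dx":0,"dy":0,"dz":0,"rx":0,"ry":0,"rz":0},
  {"dx":0,"dy":0,"dz":0,"rx":0,"ry":0,"rz":0},
], fingers=0.3)

```text
t: 12.6
eef_pos: [435.4, 65.3, 192.2]
tcp_rot: [-3.137, -0.003, 1.575]
ft_force: [0.0, -1.1, 7.6]
opening: 0.624
```

>>> play_rows([
  {"dx":0,"dy":0,"dz":-15,"rx":0,"ry":0,"rz":0},
  {"dx":0,"dy":0,"dz":-40,"rx":0,"ry":0,"rz":0},
  {"dx":-2,"dy":8,"dz":-58,"rx":0,"ry":0,"rz":0},
  {"dx":-10,"dy":38,"dz":-60,"rx":0,"ry":0,"rz":0},
  {"dx":-18,"dy":74,"dz":-60,"rx":0,"ry":0,"rz":0},
  {"dx":-27,"dy":111,"dz":-60,"rx":0,"ry":0,"rz":0},
  {"dx":-36,"dy":147,"dz":-60,"rx":0,"ry":0,"rz":0},
  {"dx":-43,"dy":175,"dz":-60,"rx":0,"ry":0,"rz":0},
], fingers=0.3)

```text
t: 13.27
eef_pos: [613.0, 22.1, 251.4]
tcp_rot: [-3.138, -0.002, 1.575]
ft_force: [0.5, 0.0, -2.5]
opening: 0.62
```

```bash
python3 s.py 633.6 16.8 215
```

```text
13.27 [613.   22.1 251.4] [-3.1376e+00 -2.5000e-03  1.5750e+00] 0.62 [ 0.5  0.  -2.5] [-0.07  0.66  1.73  0.    0.76 -0.08]
tool delta [-5.5 20.7 36.3] rot units [-0.04 -0.02  0.04]
```

>>> play_rows([
  {"dx":-4,"dy":14,"dz":5,"rx":-0.04,"ry":-0.02,"rz":0.04},
  {"dx":-5.5,"dy":20.7,"dz":15,"rx":-0.04,"ry":-0.02,"rz":0.04},
  {"dx":-5.5,"dy":20.7,"dz":28,"rx":-0.04,"ry":-0.02,"rz":0.04},
  {"dx":-5.5,"dy":20.7,"dz":36,"rx":-0.04,"ry":-0.02,"rz":0.04},
  {"dx":-5.5,"dy":20.7,"dz":36,"rx":-0.04,"ry":-0.02,"rz":0.04},
  {"dx":-5.5,"dy":20.7,"dz":36,"rx":-0.04,"ry":-0.02,"rz":0.04},
], fingers=0.3)

```text
t: 13.77
eef_pos: [632.6, 17.2, 214.5]
tcp_rot: [-3.139, -0.001, 1.571]
ft_force: [-0.1, 0.8, -1.5]
opening: 0.625
```

```bash
python3 s.py 633.6 16.8 195.3; python3 - <<'E'
from cell import viewer
from h import *
c=viewer.read_camera("wrist"); cv2.imwrite("pics/e_wrist.png",c["image"][:,:,::-1])
E
```

```text
13.77 [632.6  17.2 214.5] [-3.1393e+00 -6.0000e-04  1.5713e+00] 0.625 [-0.1  0.8 -1.5] [-0.08  0.73  1.69  0.    0.72 -0.08]
tool delta [-0.5  1.  19.2] rot units [-0.02 -0.01  0.  ]
```

View pics/e_wrist.png

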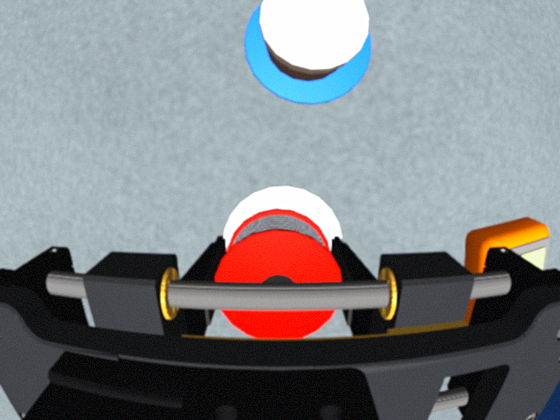

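The reel hangs level over the white pad (spot at 279,280). Lowering.

>>> play_rows([
  {"dx":-0.5,"dy":1,"dz":6,"rx":-0.02,"ry":0,"rz":0},
  {"dx":-0.5,"dy":1,"dz":12,"rx":-0.02,"ry":0,"rz":0},
  {"dx":-0.5,"dy":1,"dz":17,"rx":-0.02,"ry":0,"rz":0},
  {"dx":-0.5,"dy":1,"dz":19.5,"rx":-0.02,"ry":0,"rz":0},
  {"dx":-0.5,"dy":1,"dz":20,"rx":-0.02,"ry":0,"rz":0},
  {"dx":-0.5,"dy":1,"dz":20,"rx":-0.02,"ry":0,"rz":0},
], fingers=0.3)

```text
t: 14.32
eef_pos: [633.8, 16.7, 195.1]
tcp_rot: [3.141, -0.001, 1.571]
ft_force: [-0.8, 0.5, -0.2]
opening: 0.621
```

>>> play_rows([
  {"dx":0,"dy":0,"dz":0,"rx":0,"ry":0,"rz":0},
  {"dx":0,"dy":0,"dz":0,"rx":0,"ry":0,"rz":0},
  {"dx":0,"dy":0,"dz":0,"rx":0,"ry":0,"rz":0},
  {"dx":0,"dy":0,"dz":0,"rx":0,"ry":0,"rz":0},
  {"dx":0,"dy":0,"dz":0,"rx":0,"ry":0,"rz":0},
], fingers=1.0)

```text
t: 14.73
eef_pos: [633.9, 16.7, 195.2]
tcp_rot: [3.14, -0.0, 1.571]
ft_force: [-0.4, 0.2, 1.1]
opening: 0.915
```

>>> play_rows([
  {"dx":0,"dy":0,"dz":-20,"rx":0,"ry":0,"rz":0},
  {"dx":0,"dy":0,"dz":-58,"rx":0,"ry":0,"rz":0},
  {"dx":-10,"dy":-7,"dz":-95,"rx":0,"ry":0,"rz":0},
  {"dx":-37,"dy":-25,"dz":-120,"rx":0,"ry":0,"rz":0},
  {"dx":-70,"dy":-47,"dz":-120,"rx":0,"ry":0,"rz":0},
  {"dx":-104,"dy":-70,"dz":-120,"rx":0,"ry":0,"rz":0},
  {"dx":-138,"dy":-92,"dz":-120,"rx":0,"ry":0,"rz":0},
  {"dx":-172,"dy":-115,"dz":-120,"rx":0,"ry":0,"rz":0},
], fingers=1.0)

```text
t: 15.4
eef_pos: [517.6, -156.5, 315.4]
tcp_rot: [3.14, -0.0, 1.572]
ft_force: [1.1, -1.1, 0.5]
opening: 1.0
```

>>> play_rows([
  {"dx":-30,"dy":-22,"dz":0,"rx":0,"ry":0,"rz":0},
  {"dx":-58,"dy":-42,"dz":0,"rx":0,"ry":0,"rz":0},
  {"dx":-70,"dy":-52,"dz":0,"rx":0,"ry":0,"rz":0},
  {"dx":-70,"dy":-52,"dz":0,"rx":0,"ry":0,"rz":0},
  {"dx":-70,"dy":-52,"dz":0,"rx":0,"ry":0,"rz":0},
], fingers=1.0)

```text
t: 15.82
eef_pos: [465.5, -227.0, 315.5]
tcp_rot: [3.139, 0.0, 1.57]
ft_force: [-0.3, 0.5, -0.7]
opening: 1.002
```

```bash
python3 s.py 440.5 -182.5 190.5; python3 - <<'E'
from cell import viewer
from h import *
import pickle
for n in("wrist","top","scene"):
    c=viewer.read_camera(n); pickle.dump(c,open(f"f_{n}.pkl","wb")); cv2.imwrite(f"pics/f_{n}.png",c["image"][:,:,::-1])
    if n=="wrist":
        p,a,b=fitc(c,"yellow",250,200,22); print("tin",p,a,b)
        w1=pickle.load(open("w1.pkl","rb")); q,_,_=fitc(w1,"yellow",332,198,22)
        u=lambda c,p:(cam(c)[2],(lambda d:d/np.linalg.norm(d))(np.r_[p,22]-cam(c)[2]))
        print(tri([u(c,p),u(w1,q)]))
E
```

```text
15.82 [ 465.5 -227.   315.5] [3.1392 0.     1.5699] 1.002 [-0.3  0.5 -0.7] [-0.58  0.46  1.92  0.    0.76 -0.58]
tool delta [ 44.5 -25.3 124.9] rot units [ 0.02  0.   -0.01]
tin [ 441.49453735 -182.5214386 ] 43.7655143737793 44.149620056152344
(array([ 441.15338971, -182.90793138,   17.94018127]), [np.float64(0.030223523949988836), np.float64(0.030223523949960168)])
```

View pics/f_wrist.png

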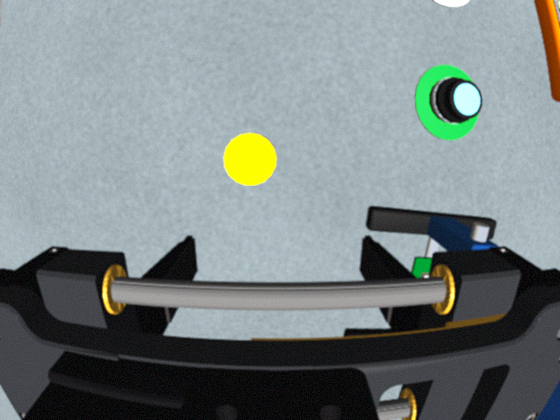

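View pics/f_top.png

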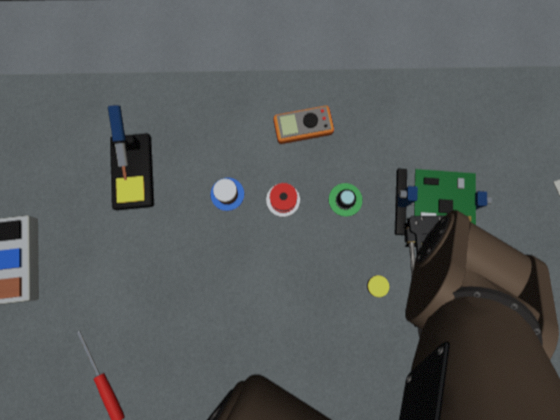

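The top view shows all three placed items centred on their pads. The tin lid is at wrist (250,159). Descending to it.

>>> play_rows([
  {"dx":22,"dy":-12,"dz":8,"rx":0,"ry":0,"rz":0},
  {"dx":40,"dy":-22,"dz":22,"rx":0,"ry":0,"rz":0},
  {"dx":44.4,"dy":-24.5,"dz":45,"rx":0,"ry":0,"rz":0},
  {"dx":44.4,"dy":-24.5,"dz":75,"rx":0,"ry":0,"rz":0},
  {"dx":44.4,"dy":-24.5,"dz":100,"rx":0,"ry":0,"rz":0},
  {"dx":44.4,"dy":-24.5,"dz":115,"rx":0,"ry":0,"rz":0},
  {"dx":44.4,"dy":-24.5,"dz":120.5,"rx":0,"ry":0,"rz":0},
  {"dx":44.4,"dy":-24.5,"dz":120.5,"rx":0,"ry":0,"rz":0},
], fingers=1.0)

```text
t: 16.63
eef_pos: [442.4, -180.6, 193.7]
tcp_rot: [3.141, -0.001, 1.574]
ft_force: [-0.5, 0.6, 0.9]
opening: 0.999
```

>>> play_rows([
  {"dx":0,"dy":0,"dz":0,"rx":0,"ry":0,"rz":0},
  {"dx":0,"dy":0,"dz":0,"rx":0,"ry":0,"rz":0},
  {"dx":0,"dy":0,"dz":0,"rx":0,"ry":0,"rz":0},
  {"dx":0,"dy":0,"dz":0,"rx":0,"ry":0,"rz":0},
  {"dx":0,"dy":0,"dz":0,"rx":0,"ry":0,"rz":0},
  {"dx":0,"dy":0,"dz":0,"rx":0,"ry":0,"rz":0},
  {"dx":0,"dy":0,"dz":0,"rx":0,"ry":0,"rz":0},
  {"dx":0,"dy":0,"dz":0,"rx":0,"ry":0,"rz":0},
], fingers=0.2)

```text
t: 17.3
eef_pos: [442.3, -180.7, 193.8]
tcp_rot: [3.141, -0.001, 1.574]
ft_force: [-0.2, 0.1, -0.9]
opening: 0.492
```

>>> play_rows([
  {"dx":0,"dy":0,"dz":0,"rx":0,"ry":0,"rz":0},
  {"dx":0,"dy":0,"dz":0,"rx":0,"ry":0,"rz":0},
  {"dx":0,"dy":0,"dz":0,"rx":0,"ry":0,"rz":0},
  {"dx":0,"dy":0,"dz":0,"rx":0,"ry":0,"rz":0},
], fingers=0.2)

```text
t: 17.63
eef_pos: [442.3, -180.7, 193.8]
tcp_rot: [3.141, -0.001, 1.574]
ft_force: [-0.8, -0.1, 0.5]
opening: 0.468
```

```bash
python3 s.py; python3 - <<'E'
from h import *
import pickle
t=pickle.load(open("f_top.pkl","rb"));s=pickle.load(open("f_scene.pkl","rb"));w=pickle.load(open("f_wrist.pkl","rb"))
print("reel top",fitc(t,"red",283,197,43,0),"scene",fitc(s,"red",291,205,43,0))
HS["white"]=((0,0,160),(180,60,255)); print("jar top",fitc(t,"white",225,190,51,0))
for n in("blue","green"): print(n,fitc(t,n,dict(blue=227,green=345)[n],197,3,0))
h=cv2.cvtColor(t["image"],cv2.COLOR_RGB2HSV)
E
```

```text
17.63 [ 442.3 -180.7  193.8] [ 3.1411e+00 -1.1000e-03  1.5743e+00] 0.468 [-0.8 -0.1  0.5] [-0.53  0.63  2.09  0.    0.41 -0.53]
reel top (array([631.62762451,  14.07418156]), 53.9165153503418, 56.750240325927734) scene (array([634.48834229,  13.25839043]), 56.47551727294922, 58.24698257446289)
jar top (array([647.56530762, 138.78311157]), 45.86034393310547, 46.687652587890625)
blue (array([649.83203125, 140.39157104]), 68.28974914550781, 72.05091094970703)
green (array([ 631.50500488, -124.38012695]), 70.0573959350586, 70.7905044555664)
```

>>> play_rows([
  {"dx":0,"dy":0,"dz":-15,"rx":0,"ry":0,"rz":0},
  {"dx":0,"dy":0,"dz":-45,"rx":0,"ry":0,"rz":0},
  {"dx":0,"dy":0,"dz":-82,"rx":0,"ry":0,"rz":0},
  {"dx":12,"dy":18,"dz":-110,"rx":0,"ry":0,"rz":0},
  {"dx":30,"dy":46,"dz":-120,"rx":0,"ry":0,"rz":0},
  {"dx":51,"dy":78,"dz":-120,"rx":0,"ry":0,"rz":0},
  {"dx":72,"dy":110,"dz":-120,"rx":0,"ry":0,"rz":0},
  {"dx":93,"dy":142,"dz":-120,"rx":0,"ry":0,"rz":0},
], fingers=0.2)

```text
t: 18.3
eef_pos: [585.1, -86.1, 314.5]
tcp_rot: [3.14, -0.001, 1.574]
ft_force: [0.2, -1.3, -1.1]
opening: 0.472
```

>>> play_rows([
  {"dx":18,"dy":28,"dz":0,"rx":0,"ry":0,"rz":0},
  {"dx":30,"dy":48,"dz":0,"rx":0,"ry":0,"rz":0},
  {"dx":30,"dy":51,"dz":0,"rx":0,"ry":0,"rz":0},
  {"dx":30,"dy":51,"dz":0,"rx":0,"ry":0,"rz":0},
  {"dx":30,"dy":51,"dz":0,"rx":0,"ry":0,"rz":0},
], fingers=0.2)

```text
t: 18.72
eef_pos: [635.4, -56.2, 314.1]
tcp_rot: [-3.141, -0.001, 1.574]
ft_force: [0.7, 0.1, -0.3]
opening: 0.466
```

```bash
python3 s.py 633.2 16.9 260; python3 - <<'E'
from cell import viewer
from h import *
import pickle
c=viewer.read_camera("wrist"); pickle.dump(c,open("g_wrist.pkl","wb")); cv2.imwrite("pics/g_wrist.png",c["image"][:,:,::-1])
u,v=proj(c,(633.5,15.2,43),True); print(u,v); x,y,r=int(round(u)),int(round(v)),20
m=c["image"][y-r:y+r+1,x-r:x+r+1,0]<120; yy,xx=np.nonzero(m); a=(xx.mean()+x-r,yy.mean()+y-r); print(a,m.sum(),atz(c,*a,43,True))
print("red",fitc(c,"red",u,v,43)); print("pad",fitc(c,"white",u,v,3)); print("jar?",fitc(c,"white",u,v-130,51)); print("blue",fitc(c,"blue",u,v-130,3))
E
```

```text
18.72 [635.4 -56.2 314.1] [-3.1413e+00 -1.1000e-03  1.5741e+00] 0.466 [ 0.7  0.1 -0.3] [-0.19  0.61  1.62  0.    0.92 -0.2 ]
tool delta [73.  -1.9 54.1] rot units [-0.   -0.01  0.03]
276.7077522197394 127.34314932619894
(np.float64(276.5753846153846), np.float64(127.33846153846153)) 325 [633.3990465   15.20345909  43.        ]
red (array([633.45709229,  15.26178741]), 56.43608093261719, 56.5244255065918)
pad (array([634.17053223,  16.16640854]), 75.55887603759766, 75.68256378173828)
jar? (array([634.29193115,  16.17273903]), 63.08019256591797, 63.18345642089844)
blue (array([649.87530518, 125.21854401]), 42.606163024902344, 67.74311065673828)
```

View pics/g_wrist.png

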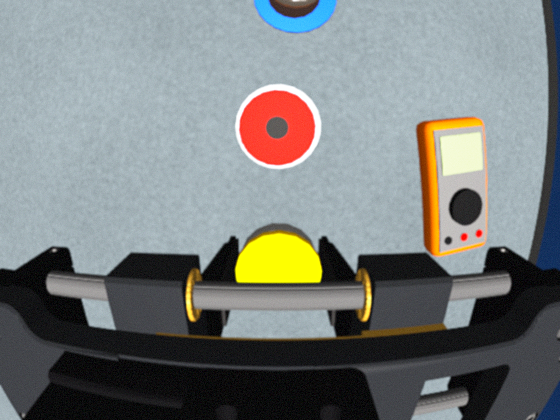

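The reel is centred on white (spot 277,127) and the tin is held upright. Next I move above the reel.

>>> play_rows([
  {"dx":25,"dy":-1,"dz":0,"rx":0,"ry":0,"rz":0},
  {"dx":52,"dy":-1.7,"dz":5,"rx":0,"ry":0,"rz":0},
  {"dx":70,"dy":-1.7,"dz":18,"rx":0,"ry":0,"rz":0},
  {"dx":73.2,"dy":-1.7,"dz":38,"rx":0,"ry":0,"rz":0},
  {"dx":73.2,"dy":-1.7,"dz":52,"rx":0,"ry":0,"rz":0},
  {"dx":73.2,"dy":-1.7,"dz":57,"rx":0,"ry":0,"rz":0},
  {"dx":73.2,"dy":-1.7,"dz":57,"rx":0,"ry":0,"rz":0},
  {"dx":73.2,"dy":-1.7,"dz":57,"rx":0,"ry":0,"rz":0},
], fingers=0.2)

```text
t: 19.43
eef_pos: [633.2, 16.0, 258.0]
tcp_rot: [3.141, -0.001, 1.572]
ft_force: [0.7, 0.4, -0.8]
opening: 0.471
```

```bash
python3 s.py 633.4 17.1 236.8
```

```text
19.43 [633.2  16.  258. ] [ 3.1414e+00 -1.0000e-03  1.5724e+00] 0.471 [ 0.7  0.4 -0.8] [-0.08  0.67  1.67  0.    0.8  -0.08]
tool delta [ 1.1  0.2 21.2] rot units [ 0.   -0.01  0.02]
```

>>> play_rows([
  {"dx":1.1,"dy":0.2,"dz":6,"rx":0,"ry":0,"rz":0},
  {"dx":1.1,"dy":0.2,"dz":12,"rx":0,"ry":0,"rz":0},
  {"dx":1.1,"dy":0.2,"dz":17,"rx":0,"ry":0,"rz":0},
  {"dx":1.1,"dy":0.2,"dz":20,"rx":0,"ry":0,"rz":0},
  {"dx":1.1,"dy":0.2,"dz":21,"rx":0,"ry":0,"rz":0},
  {"dx":1.1,"dy":0.2,"dz":21,"rx":0,"ry":0,"rz":0},
  {"dx":1.1,"dy":0.2,"dz":21,"rx":0,"ry":0,"rz":0},
], fingers=0.2)

```text
t: 20.02
eef_pos: [633.4, 17.1, 236.9]
tcp_rot: [3.141, -0.001, 1.572]
ft_force: [-0.0, -0.2, 0.0]
opening: 0.472
```

```bash
python3 s.py 633.4 17.1 236.8
```

```text
20.02 [633.4  17.1 236.9] [ 3.1414e+00 -1.0000e-03  1.5724e+00] 0.472 [-0.  -0.2  0. ] [-0.08  0.7   1.68  0.    0.76 -0.08]
tool delta [-0.  -0.   0.1] rot units [ 0.   -0.01  0.01]
```

>>> play_rows([
  {"dx":0,"dy":0,"dz":0,"rx":0,"ry":0,"rz":0},
  {"dx":0,"dy":0,"dz":0,"rx":0,"ry":0,"rz":0},
  {"dx":0,"dy":0,"dz":0,"rx":0,"ry":0,"rz":0},
  {"dx":0,"dy":0,"dz":0,"rx":0,"ry":0,"rz":0},
  {"dx":0,"dy":0,"dz":0,"rx":0,"ry":0,"rz":0},
  {"dx":0,"dy":0,"dz":0,"rx":0,"ry":0,"rz":0},
], fingers=1.0)

```text
t: 20.52
eef_pos: [633.4, 17.1, 236.9]
tcp_rot: [3.141, -0.001, 1.572]
ft_force: [0.9, -0.3, 0.4]
opening: 0.829
```

>>> play_rows([
  {"dx":0,"dy":0,"dz":-15,"rx":0,"ry":0,"rz":0},
  {"dx":0,"dy":0,"dz":-45,"rx":0,"ry":0,"rz":0},
  {"dx":0,"dy":0,"dz":-80,"rx":0,"ry":0,"rz":0},
  {"dx":-15,"dy":-15,"dz":-110,"rx":0,"ry":0,"rz":0},
  {"dx":-45,"dy":-40,"dz":-120,"rx":0,"ry":0,"rz":0},
  {"dx":-70,"dy":-68,"dz":-120,"rx":0,"ry":0,"rz":0},
  {"dx":-85,"dy":-95,"dz":-120,"rx":0,"ry":0,"rz":0},
  {"dx":-90,"dy":-110,"dz":-120,"rx":0,"ry":0,"rz":0},
], fingers=1.0)

```text
t: 21.18
eef_pos: [521.1, -74.7, 357.2]
tcp_rot: [-3.142, -0.001, 1.571]
ft_force: [1.0, 0.4, -0.0]
opening: 1.0
```

>>> play_rows([
  {"dx":-25,"dy":-25,"dz":0,"rx":0,"ry":0,"rz":0},
  {"dx":-50,"dy":-50,"dz":0,"rx":0,"ry":0,"rz":0},
  {"dx":-60,"dy":-60,"dz":0,"rx":0,"ry":0,"rz":0},
  {"dx":-60,"dy":-60,"dz":0,"rx":0,"ry":0,"rz":0},
  {"dx":-60,"dy":-60,"dz":0,"rx":0,"ry":0,"rz":0},
], fingers=1.0)

```text
t: 21.6
eef_pos: [461.1, -135.1, 357.5]
tcp_rot: [3.141, -0.001, 1.569]
ft_force: [0.3, 0.3, 0.2]
opening: 0.998
```

```bash
python3 s.py; python3 - <<'E'
from cell import viewer
from h import *
import pickle
T=dict(tin=(633.4,15.2,65),jar=(648.3,139.9,51),loupe=(631.1,-123.2,39))
for n in("wrist","top","scene"):
    f=n=="wrist"
    c=viewer.read_camera(n); pickle.dump(c,open(f"z_{n}.pkl","wb")); cv2.imwrite(f"pics/z_{n}.png",cv2.resize(c["image"][:,:,::-1],None,fx=1.4,fy=1.4))
    if not f: HS["white"]=((0,0,160),(180,60,255))
    for k,col in(("tin","yellow"),("jar","white")):
        try:
            u,v=proj(c,T[k],f); print(n,k,(round(u),round(v)),fitc(c,col,u,v,T[k][2],f))
        except Exception as e: print(n,k,e)
    u,v=proj(c,T["loupe"],f); x,y,r=int(round(u)),int(round(v)),8
    if r<y<400-r and r<x<550-r:
        s=c["image"][y-r:y+r+1,x-r:x+r+1].astype(int); m=(s[:,:,2]>120)&(s[:,:,2]>=s[:,:,1]-10)
        yy,xx=np.nonzero(m); a=(xx.mean()+x-r,yy.mean()+y-r); print(n,"lens",a,m.sum(),atz(c,*a,39,f).round(1))
E
```

```text
21.6 [ 461.1 -135.1  357.5] [ 3.1410e+00 -6.0000e-04  1.5692e+00] 0.998 [0.3 0.3 0.2] [-0.42  0.35  1.96  0.    0.83 -0.42]
wrist tin (464, 53) (array([631.2701416 ,  14.00996304]), 44.068660736083984, 45.1470832824707)
wrist jar (458, -49) (array([609.47235107,   4.79491425]), 61.036643981933594, 61.55640411376953)
wrist lens (np.float64(444.0), np.float64(192.0)) 289 [ 630.5 -123.    39. ]
top tin (283, 194) (array([631.11657715,  13.75331116]), 41.526344299316406, 42.69563293457031)
top jar (224, 189) (array([647.55029297, 138.77922058]), 45.8023681640625, 46.83372116088867)
top lens (np.float64(347.10869565217394), np.float64(196.78985507246378)) 138 [ 629.7 -123.6   39. ]
scene tin (292, 204) (array([634.82220459,  12.21890163]), 42.8238639831543, 47.030818939208984)
scene jar (337, 188) (array([648.82879639, 138.28440857]), 45.523521423339844, 46.278873443603516)
scene lens (np.float64(240.875), np.float64(237.95535714285714)) 112 [ 630.5 -123.6   39. ]
```

View pics/z_scene.png

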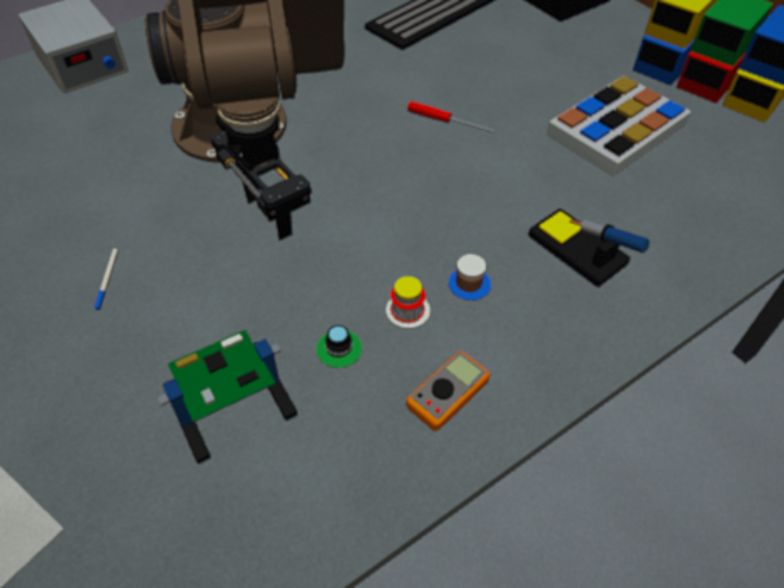

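View pics/z_top.png

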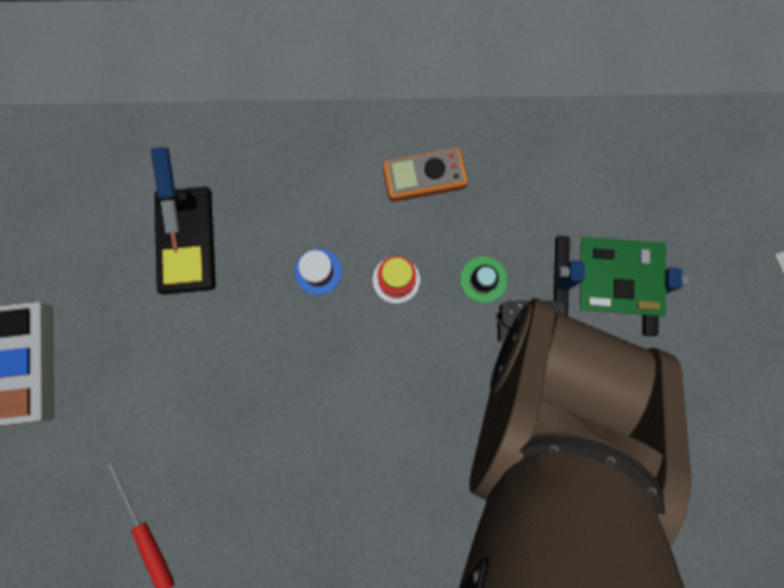

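View pics/z_wrist.png

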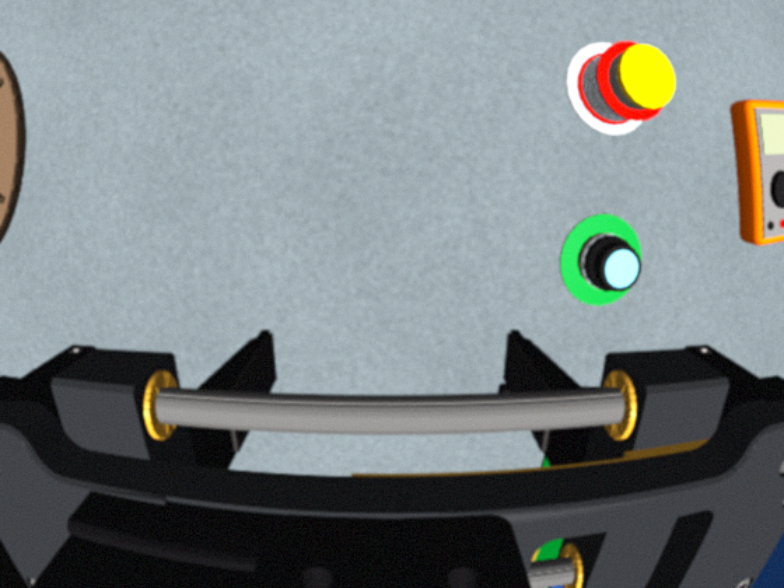

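The tower and both end items stand in place in all three views. I'll check the tin's centring with one look from straight above.

>>> play_rows([
  {"dx":10,"dy":24,"dz":0,"rx":0,"ry":0,"rz":0},
  {"dx":24,"dy":55,"dz":0,"rx":0,"ry":0,"rz":0},
  {"dx":40,"dy":88,"dz":0,"rx":0,"ry":0,"rz":0},
  {"dx":56,"dy":122,"dz":0,"rx":0,"ry":0,"rz":0},
  {"dx":70,"dy":154,"dz":0,"rx":0,"ry":0,"rz":0},
  {"dx":78,"dy":172,"dz":0,"rx":0,"ry":0,"rz":0},
  {"dx":79,"dy":174,"dz":0,"rx":0,"ry":0,"rz":0},
  {"dx":79,"dy":174,"dz":0,"rx":0,"ry":0,"rz":0},
], fingers=1.0)

```text
t: 22.42
eef_pos: [636.5, -53.4, 356.3]
tcp_rot: [-3.141, -0.001, 1.574]
ft_force: [0.3, 0.7, 0.5]
opening: 1.002
```

```bash
python3 s.py; python3 - <<'E'
from cell import viewer
from h import *
c=viewer.read_camera("wrist"); cv2.imwrite("pics/y_wrist.png",c["image"][:,:,::-1])
u,v=proj(c,(633.4,15.2,65),True)
for k,col,z in(("tin","yellow",65),("reel","red",43),("pad","white",3)): print(k,fitc(c,col,u,v,z))
u,v=proj(c,(648,140,51),True); print("jar",fitc(c,"white",u,v,51)); print("blue",fitc(c,"blue",u,v+10,3))
E
```

```text
22.42 [636.5 -53.4 356.3] [-3.1409e+00 -1.0000e-03  1.5742e+00] 1.002 [0.3 0.7 0.5] [-0.19  0.56  1.58  0.    1.01 -0.19]
tin (array([632.91827393,  14.95141411]), 44.18856430053711, 44.29716491699219)
reel (array([633.51782227,  15.33817196]), 56.057491302490234, 56.150569915771484)
pad (array([634.12475586,  16.26223373]), 75.36048889160156, 75.49467468261719)
jar (array([648.34674072, 127.06301117]), 20.883989334106445, 50.79060363769531)
blue (array([649.53070068, 138.41316223]), 66.95378112792969, 70.40481567382812)
```

View pics/y_wrist.png

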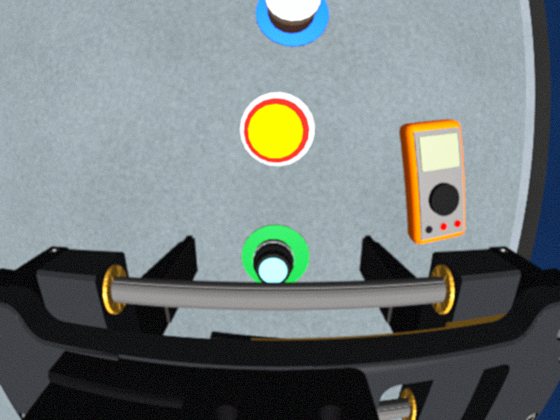

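Seen from above, the tin, reel and white pad are concentric to about 1 mm (277,130). I'm handing in.

```bash
python3 -c "
from cell import env
print(env.job_done())"
```

```text
the job is handed in; nothing more can be done
None
```

The soldering place is set out as asked and the job is handed in at about 22.5 s on the robot clock. I placed the items in this order:
1. The flux jar went on the blue pad, next to the iron stand.
2. The loupe went on the green pad, next to the board holder.
3. The solder reel went flat on the white pad.
4. The tip tin went lid up on top of the reel.

**Last checks:**
- **Tin and reel:** seen from straight above, the tin was about 0.7 mm off the reel's centre and the reel about 1.1 mm off its pad.
- **Jar and loupe:** each was within about 1 to 1.5 mm of its pad's centre, apart from the disagreement below.
- **Everything else:** all four items stood upright in the camera views, and the multimeter and other fixed things looked untouched. The gripper was open and clear, and the wrist force readings I saw stayed below about 8 N.

**Disagreements:** views taken at an angle put the tin up to 3 mm from where the overhead view did, and the cameras differed by 1 to 2 mm generally. That is about the calibration error. In the last overhead picture the jar was cut off at the image edge, so I ignored its fit there. The blue pad was partly hidden by the jar in several fits, which put its centre up to about 1.5 mm off the first clear one. Measured against one of those, the jar would be about 3 mm off centre.

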